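# Lock the rotary slide stage at its index mark

## Task

Take the steel locking pin from its wooden stand and set it down into the hole of the block on the slide turntable, letting go of it there. Then push the turntable round, say by one of its upright posts, until the block comes to the steel index mark and the pin drops fully home; keep leaning lightly on the turntable (about 6 N, never more than 20 N) for a moment to make sure the table is locked, then back away. Do not disturb the slide box, jar or dish.

Things in the scene. Friction and masses are not known exactly. Their poses are not given: they have to be found in the camera images.
- stage_base: White round foot (254 mm across) of the rotary slide stage, fixed. Origin: on the turntable's vertical axis, at the work surface; z up, x pointing at the index mark. On it, unseen under the turntable, lies a flat steel ring, top 30 mm above the table, with one index hole (15.5 mm wide, over 14 mm deep) 100 mm from the axis. Foot and turntable count as one stage.
- index_mark (a point): Top middle of the index mark: a plain steel bar fixed just outside the turntable's rim, 144 mm from the axis, 44 mm wide along the rim, 14 mm thick, top 43 mm above the table. The centre of the hidden index hole is up to 8 degrees (14 mm) to either side of the line from the axis to this point, differently each time; it cannot be seen or measured, only felt as the pin falls in.
- turntable (a joint): Angle (rad) of the black turntable (260 mm across, top 43 mm above the table, 0.6 to 1.1 kg). It turns freely about the stage_base axis with slight friction (under 1.5 N at a post) and stays where left. 0: the block points at the mark's middle; positive is anticlockwise from above. It starts at 0.7 to 1.4: turn it clockwise. Once the pin is in the index hole it stops dead, with about 2 mm of play.
- block_hole (a point): Centre of the mouth of the vertical through hole (14 mm wide, edge chamfered 2 mm) in the aluminium block (52 x 46 mm) on the turntable's rim. The hole is 100 mm from the axis; the mouth is 58 mm above the table, level with the block's top. The point turns with the table.
- post_opposite (a point): Middle of the top face of the upright aluminium post (14 mm thick) fixed on the turntable opposite the block, 105 mm from the axis. Its top is 93 mm above the table and it stands 50 mm above the turntable's top. The point turns with the table.
- post_left (a point): Middle of the top of a like post, 105 mm from the axis and 90 degrees anticlockwise of the block, seen from above.
- post_right (a point): Middle of the top of a like post, 105 mm from the axis and 90 degrees clockwise of the block, seen from above.
- pin_center (a point): Centre of the loose upright steel pin, 0.1 to 0.16 kg, 78 mm long: a shank 12 mm thick, 42 mm long, tapered tip; above it a round head 24 mm thick, 36 mm long, its middle 21 mm above this point: grip there. Set in the block it rides on the steel ring, centre 69 mm above the table, head 14 mm clear of the block; fully home the head sits on the block, centre 55 mm above the table. z along it.
- pin_stand: Fixed wooden stand, 44 x 44 x 50 mm high, with a 15 mm hole in its top in which the pin stands, head resting on the top, at the start. Origin: centre of its underside.
- slide_box: Bystander: dark wooden slide box 100 x 70 x 32 mm, loose. Origin: centre of its underside.
- jar: Bystander: amber glass jar 56 mm across, 75 mm high, loose. Origin: centre of its underside.
- dish: Bystander: white dish 90 mm across, 18 mm high, loose. Origin: centre of its underside.
There are look-alikes about, which are no part of the job. Leave any turquoise look-alike of the part that bears pin_center alone. Of the things that look like the pin_stand, the larger one is meant.

How it is judged:
By the outcome, as a careful person would: the job done as asked, in the order asked, and still so for the second after the job is handed in, with the robot touching nothing.
It also fails if it takes over 72 s, if anything falls off the work surface, if the arm or the gripper's body presses on something with over 40 N, if the wrist force passes 120 N, or if a joint passes its speed limit or range.

## Robot

A 6-joint arm with a two-finger parallel gripper is mounted at the origin on the work surface. World frame = base frame: x ahead of the robot, y to its left, z up, the work surface at z = 0. Lengths are in m, angles in rad, forces in N, time in s.
With the tool pointing down it reaches from about 0.2 to 0.875 m from the base axis. Payload 3.4 kg.
Tool frame: the origin (TCP) lies between the finger pads; the fingertips stand 25 mm ahead of it and the grasp point (between the pads) lies 6 mm ahead of it (r.nose_length is the z of the fingertips in the tool frame, in m); z points along the fingers, x is the direction in which the jaws open and shut, and the axes are right-handed (so a half turn about z gives the same grasp; the last joint's range is limited). The gripper opens to 94 mm and grips with 3 to 60 N. Pads are 16 mm wide; open, the fingers measure 119 mm over their backs; the gripper's body (75 mm by 177 mm) begins 78 mm behind the grasp point.
Start: joints at [1.051, 0.276, 1.505, -0, 1.361, -0.121], TCP at [0.223, 0.53, 0.204] pointing down, gripper open.
Joint ranges: [-2.89, 2.89], [-0.75, 2.08], [0.22, 2.7], [-1.18, 4.32], [0.11, 2.71], [-2.7, 2.7]. Speed limits (rad/s): [2.57, 2.57, 3.14, 3.14, 3.14, 3.14].

## Interface

Orientations are given as a unit quaternion [w, x, y, z].
In Python, from plant import r, gripper_to, inverse_kinematics, vision, models, telemetry gives the robot as it stands. Calls block until the motion is done:
- r.move_to(position, orientation): joint-space move of the TCP to a pose.
- r.move_l(position, rot=None, vel=0.15, guard=None): straight line of the TCP; rot=None keeps the orientation; vel is the mean speed in m/s. With guard (N) it stops when the force on the tool has changed by that much, and returns True; else False.
- r.movej(angles): joint-space move.
- gripper_to(opening, f_grip=None): finger opening in m; f_grip is the grip in N (None keeps the last); returns when the fingers have stopped.
- r.hold(seconds).
- inverse_kinematics(position, orientation): joint angles nearest the present ones, or None.
- vision.snapshot(name): name is "scene" or "top"; returns the picture (384x512x3 uint8, red, green, blue); there is no depth.
- vision.get_calibration(name): a dict with "fx", "fy", "cx", "cy" (pixels), "D" ([k1, k2, p1, p2, k3] as OpenCV has them; the pictures are not rectified), "position" and "orientation" of the camera in the world. Camera axes: x right, y down, z forward; pixel columns grow to the right and rows downward; lengths in m; the calibration is good to about 2 mm. A picture is of the moment at which its call begins. get_calibration takes no time and is no camera call.
A pose or a line that the arm cannot do raises r.PlanningError and nothing moves.
- r.sign_off(): hands the job in, once; it reports no verdict.
Trained networks look in the newest picture that a camera, given by its name, has taken for a name from the list of things; names that differ only in an ending like _2 or _b are one class to them, and where a whole thing is asked for, a point or a joint stands for the part that bears it (a point fixed in the world has none). Each returns a list of dicts, best first, with "score" (0 to 1); they miss things now and then, are a little off and sometimes report something else, mostly with a low value. They report only what shows in the picture. A call takes as long as a camera call. They do not tell look-alikes from the thing itself.
- models.boxes_of(thing, camera): "at" ([x, y, z] in m, in world coordinates, good to about 4 mm: the middle of the surface that is visible of it).
- models.regions_of(thing, camera): "pixels" (384x512 bool, what is visible of it).
- models.mark_of(thing, camera): "at" ([x, y, z] in m, in world coordinates, good to about 4 mm: a listed point, or the origin of a listed thing).
Readings, each from a call of its own:
- telemetry.current_t(): time.
- telemetry.current_joints(): joint angles.
- telemetry.current_dq(): joint speeds.
- telemetry.current_joint_efforts(): joint torques, N m.
- telemetry.current_ee_pos(): TCP position.
- telemetry.current_tool_rot(): TCP orientation.
- telemetry.current_wrist_force(): force on the tool from outside, world axes, zero at the start.
- telemetry.current_torque(): the same for the moment, N m.
- telemetry.current_opening(): finger opening in m.
Only numpy, scipy, OpenCV 4.12 (cv2) and the standard library are available. Lean on these libraries where they do the work, as an engineer would, in place of code of your own. Each camera call takes 0.05 s, during which the arm holds its last target.

## Working session

There is one attempt and no reset: what is moved stays moved. The work goes in short steps, each a Python script; the robot and the scene stay as the last script left them, time stands still between calls to the robot, and variables do not carry over. Pictures are saved under pics/ and viewed, and the job is handed in when it is done.

```bash
ls; mkdir -p pics; python3 - <<'E'
from plant import r, vision, models, telemetry
import cv2
for n in ["scene","top"]:
    im=vision.snapshot(n); cv2.imwrite(f"pics/{n}0.png",cv2.cvtColor(im,cv2.COLOR_RGB2BGR))
    print(n,vision.get_calibration(n))
    for t in ["pin_center","pin_stand","block_hole","index_mark","post_opposite","post_left","post_right","stage_base","slide_box","jar","dish"]:
        print(t,[([round(float(v),4) for v in d["at"]],round(d["score"],2)) for d in models.mark_of(t,n)])
print(telemetry.current_t(), telemetry.current_tool_rot())
E
```

```text
pics
scene {'fx': 423.8807089242539, 'fy': 423.8807089242539, 'cx': 251.32951893703074, 'cy': 195.00724506576867, 'D': array([-0.03342708,  0.        ,  0.        ,  0.        ,  0.        ]), 'position': array([1.01428232, 0.66099105, 0.7002303 ]), 'orientation': array([-0.12549199,  0.28094712,  0.85738025, -0.41257676])}
pin_center [([0.3877, 0.3646, 0.0396], 0.77), ([0.3868, 0.283, 0.0448], 0.74)]
pin_stand [([0.4722, 0.2994, -0.0029], 0.62), ([0.3853, 0.2867, -0.0012], 0.6), ([0.6345, -0.0205, 0.0931], 0.48)]
block_hole [([0.6022, 0.1191, 0.0582], 0.57), ([0.6386, 0.3392, -0.0012], 0.33)]
index_mark [([0.6897, 0.0332, 0.0399], 0.76)]
post_opposite [([0.4854, -0.0485, 0.0939], 0.86)]
post_left [([0.458, 0.0956, 0.0923], 0.65)]
post_right [([0.6365, -0.0169, 0.0988], 0.61), ([0.6355, 0.3367, -0.0006], 0.37)]
stage_base [([0.5458, 0.0386, 0.0019], 0.93)]
slide_box [([0.4395, -0.3321, 0.0053], 0.97)]
jar [([0.6356, 0.339, 0.0016], 0.66)]
dish [([0.6982, -0.3539, 0.0026], 0.86), ([0.485, -0.0479, 0.0943], 0.65)]
top {'fx': 427.6110185672622, 'fy': 427.6110185672622, 'cx': 246.9590741
[... 239 characters left out ...]
)}
pin_center [([0.3658, 0.4067, 0.0144], 0.75), ([0.3867, 0.283, 0.0473], 0.41)]
pin_stand [([0.3809, 0.2882, 0.0036], 0.56), ([0.4709, 0.2972, -0.0044], 0.56)]
block_hole [([0.5996, 0.125, 0.0593], 0.97)]
index_mark [([0.6917, 0.033, 0.0402], 0.7)]
post_opposite [([0.4911, -0.0451, 0.0881], 0.59)]
post_left [([0.4565, 0.0955, 0.0923], 0.6)]
post_right [([0.6363, -0.0158, 0.0926], 0.82)]
stage_base [([0.5477, 0.0423, -0.0027], 0.91)]
slide_box [([0.4393, -0.3323, 0.0008], 0.7)]
jar [([0.387, 0.2858, 0.0466], 0.73), ([0.6345, 0.3401, 0.0002], 0.68)]
dish [([0.6976, -0.3481, 0.0012], 0.76), ([0.6394, -0.019, 0.0923], 0.33)]
1.2 [-3.51620804e-05  8.33157709e-01  5.53035468e-01  4.56753581e-05]
```

View pics/scene0.png

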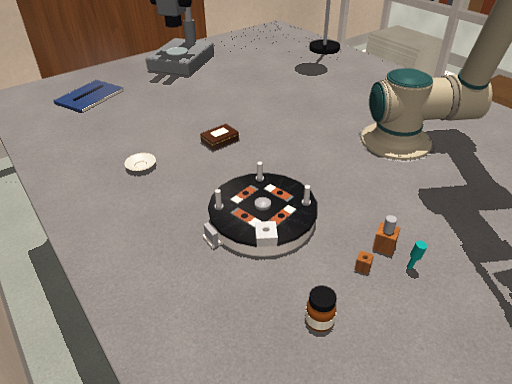

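View pics/top0.png

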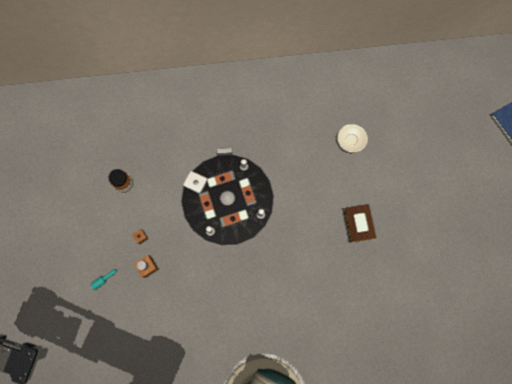

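```bash
cat > h.py <<'E'
import numpy as np, cv2
from plant import r, gripper_to, inverse_kinematics, vision, models, telemetry
from scipy.spatial.transform import Rotation as R
def proj(n,P):
    c=vision.get_calibration(n); w,x,y,z=c["orientation"]
    M=R.from_quat([x,y,z,w]).as_matrix().T
    K=np.array([[c["fx"],0,c["cx"]],[0,c["fy"],c["cy"]],[0,0,1]])
    return cv2.projectPoints(np.atleast_2d(P).astype(float),cv2.Rodrigues(M)[0],-M@c["position"],K,np.array(c["D"]))[0][:,0]
def ray_at(n,uv,zz):
    c=vision.get_calibration(n); w,x,y,z=c["orientation"]
    M=R.from_quat([x,y,z,w]).as_matrix()
    K=np.array([[c["fx"],0,c["cx"]],[0,c["fy"],c["cy"]],[0,0,1]])
    p=cv2.undistortPoints(np.array([[uv]],float),K,np.array(c["D"]))[0,0]
    d=M@np.array([p[0],p[1],1]); o=c["position"]; return o+d*(zz-o[2])/d[2]
def crop(im,u,v,h,k,pts=[]):
    u,v=int(u),int(v); o=cv2.resize(cv2.cvtColor(im,cv2.COLOR_RGB2BGR)[v-h:v+h,u-h:u+h],None,fx=k,fy=k,interpolation=cv2.INTER_CUBIC)
    for p in pts: cv2.circle(o,(int((p[0]-u+h+.5)*k),int((p[1]-v+h+.5)*k)),2,(0,0,255),-1)
    return o
E
python3 - <<'E'
from h import *
from scipy.optimize import least_squares
# rigid fit of marks: center,theta,phi
obs=[("b",.6022,.1191),("b",.5996,.125),("o",.4854,-.0485),("o",.4911,-.0451),("l",.458,.0956),("l",.4565,.0955),("r",.6365,-.0169),("r",.6363,-.0158),("s",.5458,.0386),("s",.5477,.0423)]
rad=dict(b=(.1,0),o=(.105,np.pi),l=(.105,np.pi/2),r=(.105,-np.pi/2),s=(0,0))
f=lambda q:np.array([[q[0]+rad[k][0]*np.cos(q[2]+rad[k][1])-x,q[1]+rad[k][0]*np.sin(q[2]+rad[k][1])-y] for k,x,y in obs]).ravel()
q=least_squares(f,[.547,.04,1]).x; print(q,np.round(f(q)*1000,1))
c,th=q[:2],q[2]; b=[*(c+.1*np.array([np.cos(th),np.sin(th)])),.058]
pp=[.387,.284,.086]
P=lambda k,z:[c[0]+rad[k][0]*np.cos(th+rad[k][1]),c[1]+rad[k][0]*np.sin(th+rad[k][1]),z]
pts=[b,pp,P("o",.093),P("l",.093),P("r",.093)]
print(b)
s,t=vision.snapshot("scene"),vision.snapshot("top")
us,ut=proj("scene",pts),proj("top",pts);print(us,ut)
A=np.hstack([crop(s,265,205,60,6,us)[:380*2],]); 
cv2.imwrite("pics/a1.png",np.vstack([np.hstack([crop(s,us[1][0],us[1][1]+15,30,6,us),crop(t,ut[1][0],ut[1][1],30,6,ut)])]))
cv2.imwrite("pics/a2.png",np.hstack([crop(s,264,205,60,3,us),crop(t,228,198,60,3,ut)]))
E
```

```text
[0.54645207 0.03982033 0.99789716] [-1.5  4.8  1.1 -1.1  4.1  0.1 -1.6 -3.3  0.2  1.1  1.7  1.2 -1.8 -0.2
 -1.6 -1.3  0.7  1.2 -1.2 -2.5]
[np.float64(0.600659129844143), np.float64(0.12385362830296737), 0.058]
[[265.71977165 228.58922006]
 [390.21504808 218.99616932]
 [259.37167695 162.48072929]
 [307.25468636 186.02501085]
 [217.23924093 190.1156857 ]] [[195.23621627 181.8983057 ]
 [140.82031382 263.68996953]
 [260.82682794 211.1761701 ]
 [208.42292475 228.73735378]
 [243.26136587 161.28632228]]
```

View pics/a1.png

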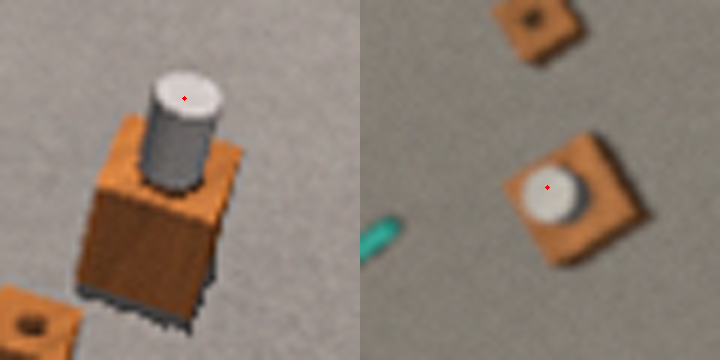

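View pics/a2.png

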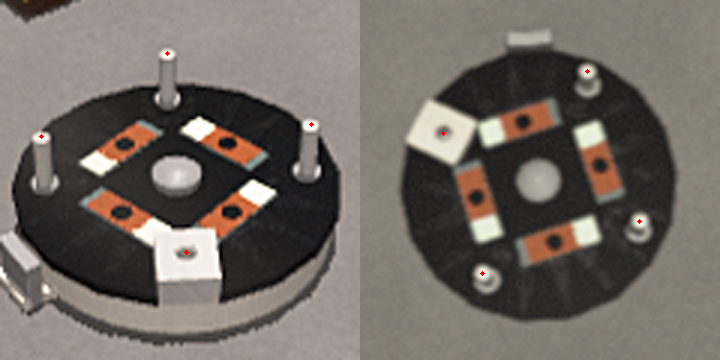

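The steel pin is the grey one standing in the larger stand, at scene (390,225) and top (141,265). The turquoise look-alike is at scene (416,255) and the small stand at (364,263); I leave both alone. In the crop, the projected points for the hole and post tops sit on their features within about 1 px.

```bash
cat >> h.py <<'E'
def down(a): # jaw axis x at world angle a
    return np.array([0,np.cos(a/2),np.sin(a/2),0])
E
python3 - <<'E'
from h import *
a=ray_at("scene",(390.8,218.4),.086); b=ray_at("top",(141.4,264.4),.086); print(a,b)
print(ray_at("scene",(265.7,228.6),.058),ray_at("top",(195.2,181.7),.058))
p=(a+b)/2; yaw=np.radians(67)
for y in (67,67-180,):
  for q in ([p[0],p[1],.078],[.6007,.1238,.1]): print(y,inverse_kinematics(q,down(np.radians(y))))
gripper_to(.06,30)
r.move_to([p[0],p[1],.14],down(yaw))
r.move_l([p[0],p[1],.079],vel=.1,guard=8)
f0=telemetry.current_wrist_force(); gripper_to(.015,30)
print(telemetry.current_opening(),telemetry.current_ee_pos(),f0,telemetry.current_wrist_force())
r.move_l([p[0],p[1],.18],vel=.12)
print(telemetry.current_opening(),telemetry.current_wrist_force(),telemetry.current_t())
E
```

```text
[0.38449471 0.28349978 0.086     ] [0.38496627 0.28258602 0.086     ]
[0.60071466 0.12385489 0.058     ] [0.6012478 0.1239046 0.058    ]
67 [ 4.88463700e-01  2.42011438e-01  1.89979280e+00 -4.44089210e-16
  9.99788416e-01 -6.80906899e-01]
67 [ 8.98505127e-02  4.04322025e-01  1.57852843e+00 -4.44089210e-16
  1.15874220e+00 -1.07952009e+00]
-113 [ 4.88463700e-01  2.42011438e-01  1.89979280e+00 -4.44089210e-16
  9.99788416e-01  2.46068575e+00]
-113 [ 8.98505127e-02  4.04322025e-01  1.57852843e+00 -4.44089210e-16
  1.15874220e+00  2.06207257e+00]
0.021630946512135235 [0.3847874  0.28298008 0.07908153] [ 0.15007246  0.39151438 -0.71305742] [-0.85656954 -1.00814354  0.68378723]
0.02171210097590646 [ 0.42502181  0.92603543 -1.32270725] 5.6
```

```bash
python3 - <<'E'
from h import *
b=np.array([.6009,.1239])
r.move_to([b[0],b[1],.19],down(np.radians(67)))
r.move_l([b[0],b[1],.137],vel=.1)
s=vision.snapshot("scene"); e=telemetry.current_ee_pos(); print(e,telemetry.current_wrist_force(),telemetry.current_t())
pts=[[e[0],e[1],e[2]-.071],[e[0],e[1],e[2]-.029],[b[0],b[1],.058]]
u=proj("scene",pts);print(u)
cv2.imwrite("pics/b1.png",np.hstack([crop(s,266,215,32,11)[:600],]))
cv2.imwrite("pics/b2.png",np.hstack([crop(s,266,215,32,9,u)]))
E
```

```text
[0.60140795 0.12425061 0.13785847] [-0.33413657  0.06368903 -1.07735769] 7.375
[[265.57666201 225.8749743 ]
 [265.66727105 211.36120903]
 [265.64530396 228.64626069]]
```

View pics/b2.png

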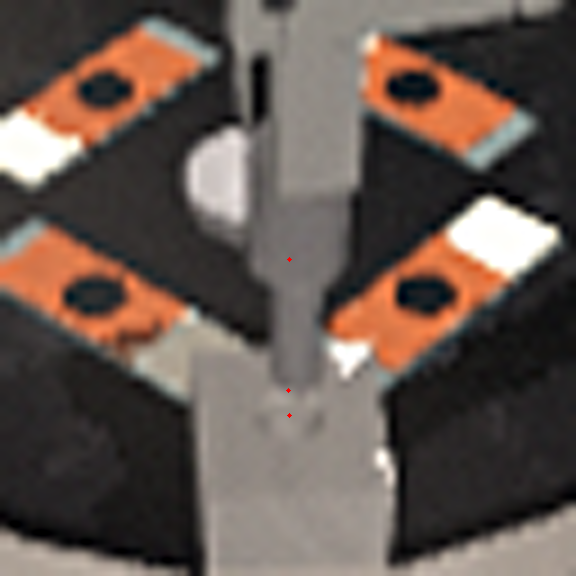

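The picture shows the pin's tip around (297,385) in the crop and the chamfered hole around (294,418), lined up to under 1 mm sideways. Going down under guard.

```bash
python3 - <<'E'
from h import *
b=np.array([.6009,.1239])
f0=telemetry.current_wrist_force()
hit=r.move_l([b[0],b[1],.099],vel=.03,guard=5)
print(hit,telemetry.current_ee_pos(),telemetry.current_wrist_force()-f0,telemetry.current_torque(),telemetry.current_t())
E
```

```text
True [0.60109708 0.12379796 0.10081038] [-0.74542899  0.14319372  5.96366712] [-0.00672271 -0.04565431 -0.02334786] 8.4917
```

It touched at TCP z = 0.1008 m. I expected 0.101 m for the pin riding on the ring, so it is in the hole. Letting go and checking.

```bash
python3 - <<'E'
from h import *
gripper_to(.06)
e=telemetry.current_ee_pos(); r.move_l([e[0],e[1],.20],vel=.15)
gripper_to(0.0,20)
c=np.array([.54645,.03982]); th=.998
# standby behind post_left
pa=th+np.pi/2
a=pa+np.radians(18)
g=c+.105*np.array([np.cos(a),np.sin(a)])
print(telemetry.current_opening())
for k in (0,1):
  for al in (a,a-np.radians(40),a-np.radians(80)):
    print(k,inverse_kinematics([*(c+.105*np.array([np.cos(al),np.sin(al)])),.085],down(al+k*np.pi)))
s=vision.snapshot("scene");t=vision.snapshot("top")
cv2.imwrite("pics/c1.png",np.hstack([crop(s,264,205,60,3),crop(t,228,198,60,3)]))
print(telemetry.current_t())
for n in ("scene","top"): print([(np.round(d["at"],4),round(d["score"],2)) for k in ("pin_center","index_mark") for d in models.mark_of(k,n)])
E
```

```text
0.0006906013506369126
0 None
0 [ 1.14293412e-01  2.67203054e-01  1.84090230e+00 -4.44089210e-16
  1.03348730e+00 -2.07053048e+00]
0 [ 1.33245319e-01  3.64103037e-01  1.68800865e+00 -4.44089210e-16
  1.08948097e+00 -1.35344687e+00]
1 [-6.12693809e-03  1.95492754e-01  1.94431200e+00 -4.44089210e-16
  1.00178790e+00  2.52510123e-01]
1 [ 1.14293412e-01  2.67203054e-01  1.84090230e+00 -4.44089210e-16
  1.03348730e+00  1.07106217e+00]
1 [ 1.33245319e-01  3.64103037e-01  1.68800865e+00 -4.44089210e-16
  1.08948097e+00  1.78814578e+00]
11.1583
[(array([0.3637, 0.4081, 0.0095]), 0.86), (array([0.6061, 0.1232, 0.0699]), 0.52), (array([ 0.6975, -0.3519,  0.    ]), 0.32), (array([0.6931, 0.034 , 0.0408]), 0.62)]
[(array([0.6042, 0.1232, 0.0669]), 0.5), (array([0.3642, 0.4053, 0.0132]), 0.5), (array([0.6921, 0.0301, 0.0403]), 0.78), (array([ 0.6347,  0.3385, -0.001 ]), 0.22)]
```

View pics/c1.png

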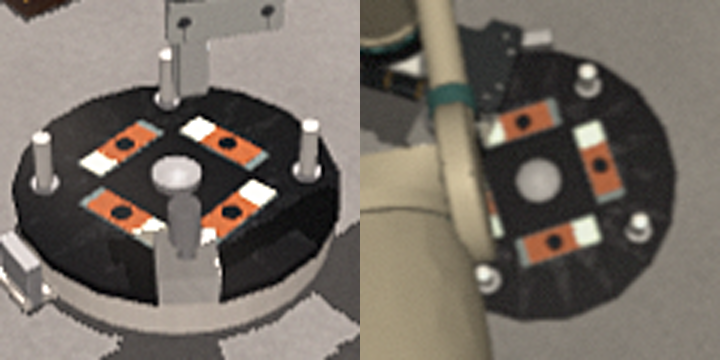

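The picture shows the pin upright in the block, with its head clear of the block at crop (184,215), and the gripper is free. Next: close in on post_left from behind and push it round.

```bash
cat > push.py <<'E'
from h import *
c=np.array([.54645,.03982]); th=.998
P=lambda a,z=.083:[*(c+.105*np.array([np.cos(a),np.sin(a)])),z]
ang=lambda: np.arctan2(*(np.array(telemetry.current_ee_pos())[:2]-c)[::-1])
tan=lambda a: np.array([-np.sin(a),np.cos(a)])  # anticlockwise: reaction dir on tool
D=lambda a: down(a+np.pi)
E
python3 - <<'E'
from push import *
a=th+np.pi/2+np.radians(18)
r.move_to(P(a,.2),D(a)); print("hit",r.move_l(P(a),vel=.15,guard=6)); r.hold(.2)
f0=np.array(telemetry.current_wrist_force()); np.save("f0.npy",f0); print("f0",f0)
a0=a; contact=None; log=[]
while a>a0-np.radians(45):
    a-=np.radians(5)
    hit=r.move_l(P(a),rot=D(a),vel=.05,guard=8)
    f=np.array(telemetry.current_wrist_force())-f0
    log.append((round(np.degrees(ang()),1),round(f@np.r_[tan(ang()),0],1),round(f[2],1),hit))
    if hit: break
print(log,telemetry.current_t())
s=vision.snapshot("scene"); cv2.imwrite("pics/d1.png",crop(s,264,205,60,5))
E
```

```text
hit False
f0 [-0.32610462  0.13686693 -0.27474801]
[(np.float64(160.1), np.float64(0.9), np.float64(0.4), False), (np.float64(155.3), np.float64(0.2), np.float64(0.4), False), (np.float64(150.3), np.float64(-0.0), np.float64(-0.1), False), (np.float64(145.3), np.float64(-0.4), np.float64(-0.1), False), (np.float64(140.3), np.float64(-0.3), np.float64(0.0), False), (np.float64(135.3), np.float64(0.1), np.float64(-0.4), False), (np.float64(130.3), np.float64(-0.5), np.float64(0.2), False), (np.float64(125.3), np.float64(-0.1), np.float64(1.2), False), (np.float64(120.3), np.float64(-0.4), np.float64(0.6), False), (np.float64(115.3), np.float64(0.6), np.float64(-0.2), False)] 17.0333
```

View pics/d1.png

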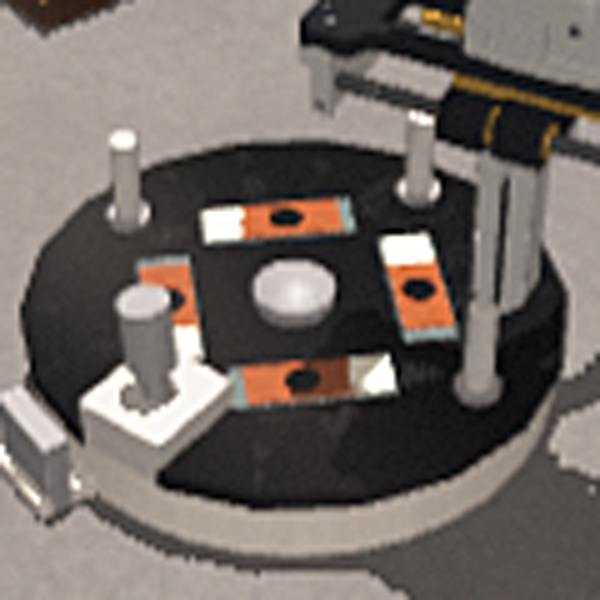

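The post in front of the finger, at crop (480,350), is turning the table. The block is about 20° short of the mark and the pin is still riding high. Now slowly with a light guard.

```bash
python3 - <<'E'
from push import *
f0=np.load("f0.npy"); a=ang(); log=[]; a0=a
while a>a0-np.radians(36):
    a-=np.radians(3)
    hit=r.move_l(P(a),rot=D(a),vel=.015,guard=5)
    f=np.array(telemetry.current_wrist_force())-f0
    log.append((round(float(np.degrees(ang())),1),round(float(f@np.r_[tan(ang()),0]),1),hit))
    if hit: break
print(log,telemetry.current_t())
s=vision.snapshot("scene"); cv2.imwrite("pics/d2.png",crop(s,264,205,60,5))
f=np.array(telemetry.current_wrist_force())-f0; print(f,f@np.r_[tan(ang()),0])
E
```

```text
[(112.3, 0.1, False), (109.1, 0.2, False), (106.1, -0.6, False), (103.1, -0.2, False), (100.1, -0.5, False), (97.1, 0.4, False), (94.1, 0.3, False), (91.2, -0.7, False), (90.6, 0.9, True)] 21.5167
[ 0.22312695  0.62828004 -0.30625907] -0.23021237956914456
```

View pics/d2.png

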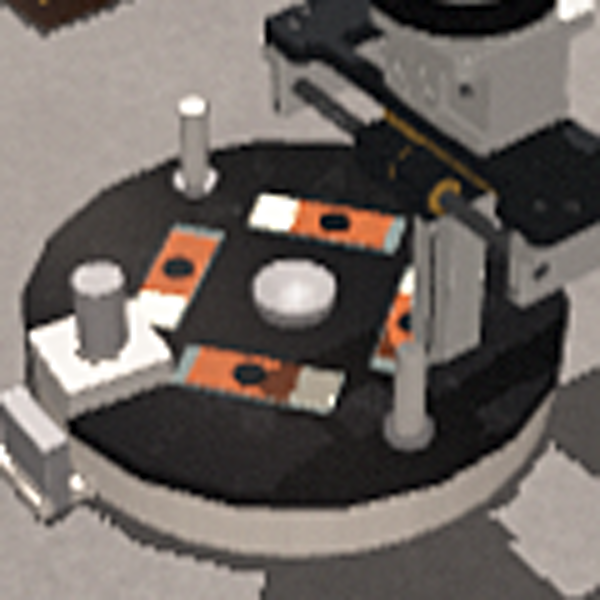

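The pin's head, at crop (98,310), now sits on the block and the table stopped dead. Now the lean: creep forward and regulate to about 6 N.

```bash
python3 - <<'E'
from push import *
f0=np.load("f0.npy"); log=[]
rot=np.array(telemetry.current_tool_rot())
p0=np.array(telemetry.current_ee_pos()); a=ang(); n=np.r_[tan(a),0]; s=0; p0[2]=.083
F=lambda: float(np.mean([(np.array(telemetry.current_wrist_force())-f0)@n for _ in range(1)]))
t_ok=None
for i in range(60):
    f=F()
    s+=float(np.clip((6-f)*.00008,-.0005,.0005 if f<2 else .0003))
    g=r.move_l(p0-n*s,vel=.006,guard=8); r.hold(.04)
    f=F(); t=telemetry.current_t(); log.append((round(t,2),round(s*1000,2),round(f,1),g))
    if f>4.5 and t_ok is None: t_ok=t
    if t_ok and t-t_ok>1.8: break
    if s>.012 or f>14: break
print(log,np.degrees(a),np.degrees(ang()))
E
```

```text
[(21.98, 0.5, -0.2, False), (22.27, 1.0, 0.9, False), (22.56, 1.41, 3.3, False), (22.85, 1.62, 4.1, False), (23.14, 1.78, 5.4, False), (23.43, 1.82, 4.3, False), (23.73, 1.96, 4.2, False), (24.02, 2.1, 4.6, False), (24.31, 2.21, 5.4, False), (24.6, 2.27, 5.3, False), (24.89, 2.32, 5.6, False), (25.18, 2.36, 5.9, False)] 90.64746663612691 90.13281569943283
```

The table held firm at 4–6 N. One more short lean at 6 N, then back off and check.

```bash
python3 - <<'E'
from push import *
f0=np.load("f0.npy"); a=ang(); n=np.r_[tan(a),0]
e0=np.array(telemetry.current_ee_pos())
for _ in range(4):
    r.hold(.25); print(round(float((np.array(telemetry.current_wrist_force())-f0)@n),1),np.round(np.array(telemetry.current_ee_pos())-e0,4))
b=a+np.radians(14)
r.move_l(P(b),vel=.05); r.move_l(P(b,.22),vel=.2)
r.move_to([.3,.25,.3],D(b)); r.hold(.5)
s=vision.snapshot("scene");t=vision.snapshot("top")
for nme in ("scene","top"): print(nme,[(k,np.round(d["at"],4),round(d["score"],2)) for k in ("pin_center","block_hole","post_left","post_opposite","slide_box","jar","dish") for d in models.mark_of(k,nme)])
cv2.imwrite("pics/e1.png",np.hstack([crop(s,250,215,60,6.5)[:, :],]) if 0 else np.hstack([crop(s,250,205,60,3),crop(t,228,198,60,3)]))
cv2.imwrite("pics/e2.png",cv2.cvtColor(s,cv2.COLOR_RGB2BGR))
print(telemetry.current_t(),telemetry.current_ee_pos())
E
```

```text
5.8 [ 0. -0.  0.]
5.3 [-0.  0.  0.]
6.0 [ 0.  0. -0.]
5.8 [-0.  0.  0.]
scene [('pin_center', array([0.3606, 0.4054, 0.0089]), 0.76), ('pin_center', array([0.6494, 0.0256, 0.0547]), 0.59), ('post_left', array([0.5609, 0.1407, 0.0933]), 0.58), ('post_opposite', array([0.4413, 0.0553, 0.0942]), 0.67), ('post_opposite', array([0.6466, 0.0229, 0.0601]), 0.64), ('slide_box', array([ 0.441 , -0.3313,  0.0058]), 0.87), ('slide_box', array([0.5616, 0.1394, 0.093 ]), 0.38), ('jar', array([0.6358, 0.3394, 0.0033]), 0.78), ('jar', array([0.6496, 0.0263, 0.0548]), 0.55), ('dish', array([ 6.961e-01, -3.495e-01, -4.000e-04]), 0.59), ('dish', array([0.6446, 0.0242, 0.059 ]), 0.19)]
top [('pin_center', array([0.6503, 0.0221, 0.0564]), 0.55), ('pin_center', array([0.3658, 0.4052, 0.0152]), 0.52), ('block_hole', array([0.6457, 0.0245, 0.0584]), 0.92), ('post_left', array([0.5598, 0.1432, 0.092 ]), 0.78), ('post_opposite', array([0.4436, 0.0591, 0.09  ]), 0.9), ('slide_box', array([ 4.392e-01, -3.320e-01,  4.000e-04]), 0.77), ('jar', array([6.356e-01, 3.402e-01, 2.000e-04]), 0.67), ('dish', array([ 0.695 , -0.3484, -0.0014]), 0.78)]
30.025 [0.29999755 0.25002101 0.3000087 ]
```

View pics/e1.png

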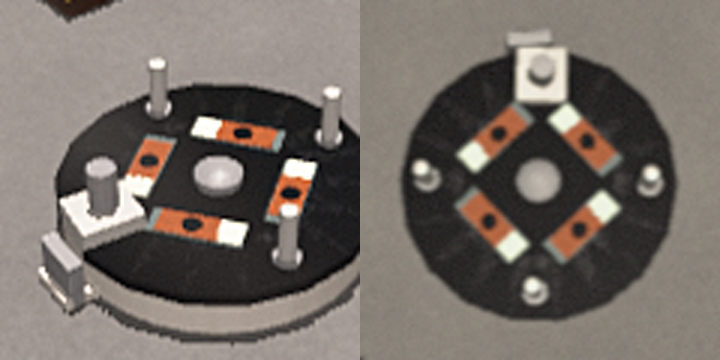

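View pics/e2.png

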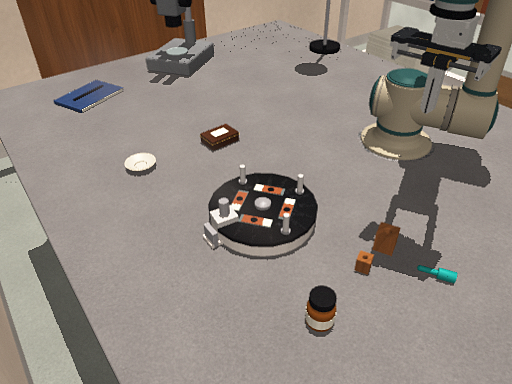

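The last pictures show the head seated on the block, at scene (224,207) and top (228,160), with no gap. The pin centre reads z ≈ 0.055–0.056 m. The slide box, jar and dish have not moved, and the robot is clear of everything.

```bash
python3 - <<'E'
from plant import r
print(r.sign_off())
E
```

```text
the job is handed in; nothing more can be done
None
```

The pin is fully home in the index hole, the turntable is locked, and I've handed the job in at about 30 s of the 72 s allowed.

- **Placing the pin:** I took the grey steel pin from the larger stand and set it in the block. It touched the ring at TCP z = 0.1008 m, against 0.101 m expected, and I let go of it there.
- **Turning and locking:** I pushed the table clockwise by post_left until it stopped dead, with the block about 6° past the mark's middle. I then leaned on it at 4–6 N for about 3 s, the last second with no movement. The highest force I read was 6.0 N, though I did not record the brief peak when the table stopped.
- **Final checks:** The networks put the pin centre at z ≈ 0.055–0.056 m (home is 0.055 m), and the picture shows the head sitting on the block. The slide box, jar and dish are where they were to within the networks' accuracy.
- **Oddities:**
  - The jaws read 21.7 mm on the 24 mm head, but the grip held.
  - The turquoise look-alike was leaning in the first scene picture. It was already lying down in the top picture taken just after, before the arm had moved, and I never touched it.

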